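Unload the cheese press

TASK

The cheese in the press has had its time: flip the red pawl lever over towards the toothed rod so that the plunger is free, and pull the plunger fully up by its black knob. Draw the white mould out from under it with the fingers tilted, since the press head leaves no room from above, set it down on the worktop, then take it again from above and stand it in the free end of the clear draining box. Keep the mould upright all the way, and leave the press open and everything else where it stands.

Things in the scene. Friction and masses are not known exactly. Their poses are not given: they have to be found in the camera images.
- press: small cheese press fixed to the worktop: wooden base (140 mm wide, from x -60 to +95 mm, top at z 20 mm), round steel drip plate (top z 22 mm), 26 mm column at x +75 mm, grey head over the mould (36 mm wide, x -18 to +90, z 164 to 188 mm). Origin: on the worktop under the plunger's axis; x points from the open front (robot's side) to the column, y to the left, z up. The sides are open too.
- pawl (a joint): angle of the red ratchet pawl on the press's left. 0 = in the teeth: its lever leans outward (press +y) and the plunger can only click down, not be pulled up. Grows as the lever is pushed inward over the top, towards the rod, to a stop at 0.96 = out of the teeth. The lever is weighted: upright at 0.70, it falls to the side it leans to and stays there; 1 to 3 N turns it.
- lever_ball (a point): centre of the red ball (14 mm across) on the end of the pawl's lever, 28 mm from the pawl's pin, which runs along the press's x axis at y +30 mm, z 225 mm between two grey ears (y 22 to 38, x -12 to +12 mm, up to z 233 mm). In the teeth the ball is at press y +48 mm, z 246 mm; thrown over, at y +23 mm, z 252 mm.
- plunger (a joint): height of the plunger: 0 = down on the mould, 0.06 = fully raised (stop). It slides stiffly (about 13 N to lift) and stays where it is left; with the pawl in it has 2.5 mm of play. Its foot is a steel cap, 60 mm across, with an 8 mm deep skirt round the mould's raised lid, so the mould cannot leave until the plunger is up; then the skirt is at z 144 mm.
- knob_grip (a point): middle of the black knob on top of the plunger's rod: a cylinder of 26 mm diameter (29 mm at its top edge), from 12 mm below to 15 mm above this point; at z 239 mm when down, 299 mm when raised. Fingers coming from above and closing along the press's x axis clear the lever and ears.
- mould: white perforated cheese mould, loose, 0.25 to 0.5 kg: cylinder of 60 mm diameter, 60 mm high, with a pale wooden lid of 44 mm diameter standing 10 mm above it (70 mm in all). Origin: centre of its underside, z up its axis. It starts in the press on the drip plate (z 22 mm). The room's right-hand wall is at about world y -0.53 m: leave the wrist room on that side.
- drain_box: clear plastic draining box with a white slatted floor and rim, fixed to the worktop: outside 118 mm (x) by 268 mm (y), 58 mm high, walls 4 mm; slatted floor 10 mm above the worktop. Origin: under its centre on the worktop, x across, y along its length, z up. A second mould stands in its -y half (at y about -65 mm); the +y half (centre at y +65 mm) is free.
- mould_two: second white mould of the same size, with a dark wooden lid, standing in the -y half of the draining box; it must stay there. Origin: centre of its underside.
- egg_timer: red and white wind-up kitchen timer, 63 mm wide, 72 mm high, at the front in the middle, a bystander. Origin: centre of its underside.
- tin: green food tin, 57 mm across, 72 mm high, at the back in the middle, a bystander. Origin: centre of its underside.
Mind the look-alikes: they are no part of the job. What is shaped like the mould but turquoise is not meant.

How it is judged:
By the outcome, as a careful person would: the job done as asked, in the order asked, and still so for the second after the job is handed in, with the robot touching nothing.
It also fails if it takes over 72 s, if anything falls off the work surface, if the arm or the gripper's body presses on something with over 40 N, if the wrist force passes 120 N, or if a joint passes its speed limit or range.

ROBOT

A 6-joint arm with a two-finger parallel gripper is mounted at the origin on a cart in front of the work surface, level with it; the furniture and walls round the work are solid. World frame = base frame: x ahead of the robot, y to its left, z up, the work surface at z = 0. Lengths are in m, angles in rad, forces in N, time in s.
With the tool pointing down it reaches from about 0.25 to 0.775 m from the base axis. Payload 4 kg.
Tool frame: the origin (TCP) lies midway between the tips of the shut fingers; the grasp point (between the pads) lies 19 mm behind it (robot.tcp_to_grasp is the z of the grasp point in the tool frame, in m); z points along the fingers, y is the line along which they close (so a half turn about z gives the same grasp; the last joint's range is limited). The gripper opens to 94 mm and grips with 3 to 60 N. Pads are 16 mm wide; open, the fingers measure 119 mm over their backs; the gripper's body (75 mm by 177 mm) begins 78 mm behind the grasp point.
Start: joints at [1.112, 0.087, 1.371, -0, 1.684, -0.103], TCP at [0.192, 0.516, 0.206] pointing down, gripper open.
Joint ranges: [-3.1, 3.1], [-0.76, 2.03], [0.27, 2.55], [-1.08, 4.22], [0.17, 2.65], [-2.57, 2.57]. Speed limits (rad/s): [2.79, 2.79, 3.14, 3.14, 3.14, 3.14].

INTERFACE

Orientations are given as [roll, pitch, yaw] about the fixed x, y, z axes, in that order (R = Rz(yaw) Ry(pitch) Rx(roll)).
In Python, from bench import robot gives the robot as it stands. The module is installed in compiled form; this text tells all that it offers.
- The arm moves only by the tool move_arm, never from a script. Its argument "motion" is one flat list of numbers, 7 for each row, row after row: the turn, a rotation vector about the tool's x, y, z in units of 45 degrees (1.0 is 45 degrees), then the shift along the tool's x, y, z in units of 100 mm (1.0 is 100 mm), then the opening, from 0 (shut) to 1 (fully open). A call has 1 to 12 rows; each row shifts and turns the commanded pose from where the row before left it, along the tool's axes as they then stand; what a row does not reach is not made up. A row lasts 1/12 s, in which the tool goes at most 41.7 mm and 7.16 degrees, less where a joint would pass 70% of its speed; a pose out of reach is approached as far as the arm can. A call with a number of a shift or a turn outside -1 to 1 is refused whole. A call with a gripper value outside its range is refused whole. The fingers move at their own pace and stop on an object; the grip force is fixed at half the most. Time passes only in rows, so rows that do not move let the fingers close. It gives the time, the measured TCP pose, the force, the opening and the grip force at its end, in the units of the state.
- robot.get_obs(): the state, without advancing time (a new reading comes with each control period).
- robot.snapshot(name): name is "side" or "top"; returns the picture (420x560x3 uint8, red, green, blue); there is no depth.
- robot.get_calibration(name): a dict with "fx", "fy", "cx", "cy" (pixels), "k1" (the pictures are not rectified: a ray, as slopes to the right and down, at radius r is drawn at 1 + k1 r^2 times it, then the intrinsics apply), "R" (3x3) and "t" (3): a world point X has camera coordinates R X + t. Camera axes: x right, y down, z forward; pixel columns grow to the right and rows downward; lengths in m; the calibration is good to about 2 mm. A picture is of the moment at which its call begins. get_calibration takes no time and is no camera call.
- robot.close_job(): hands the job in; it is judged then, once.
The state is a dict: "time": time; "joint_positions": joint angles; "qvel": joint speeds; "joint_torque": joint torques, N m; "tool_pos": TCP position; "ee_rot": TCP orientation; "wrist_force": force on the tool from outside, world axes, zero at the start; "wrist_torque": the same for the moment, N m; "width": finger opening in m; "finger_force": force on a finger pad.
Only numpy, scipy, OpenCV 4.12 (cv2) and the standard library are available. Lean on these libraries where they do the work, as an engineer would, in place of code of your own. Each camera call takes 0.05 s, during which the arm holds its last target. There are 200 camera calls.

## Working session

There is one attempt and no reset: what is moved stays moved. The work goes in short steps, Python scripts to look and compute and a tool call to move; the robot and the scene stay as the last step left them, time stands still between calls to the robot, and variables do not carry over. Pictures are saved under pics/ and viewed, at most 10 in all, crops included, and the job is handed in when it is done.

Besides the shell and the picture viewer there is one more tool, called after "Request:" in YAML: its name, and indented under it one key for each argument. move_arm: Moves the arm, as the interface text tells. Shifts and turns lie within -1 to 1; 1 stands for 100 mm of shift or 45 degrees of turn. Its arguments: {"type":"object","properties":{"motion":{"type":"array","items":{"type":"number"}}},"required":["motion"]}

```bash
mkdir -p pics; cat > h.py <<'E'
import numpy as np,cv2
from bench import robot
def snap(n,f):
    im=robot.snapshot(n); cv2.imwrite(f,cv2.cvtColor(im,cv2.COLOR_RGB2BGR)); return im
def ray(n,u,v):
    c=robot.get_calibration(n); d=np.array([(u-c['cx'])/c['fx'],(v-c['cy'])/c['fy']])
    s=d.copy()
    for _ in range(30): s=d/(1+c['k1']*(s@s))
    R=np.array(c['R']);t=np.array(c['t']); return -R.T@t, R.T@np.array([s[0],s[1],1])
def atz(n,u,v,z):
    o,d=ray(n,u,v); return o+d*(z-o[2])/d[2]
def tri(a,b):
    o1,d1=ray('top',*a);o2,d2=ray('side',*b)
    A=np.array([d1,-d2]).T; s=np.linalg.lstsq(A,o2-o1,rcond=None)[0]
    p,q=o1+d1*s[0],o2+d2*s[1]; return (p+q)/2,np.linalg.norm(p-q)
def proj(n,X):
    c=robot.get_calibration(n);p=np.array(c['R'])@X+np.array(c['t']);s=p[:2]/p[2];s=s*(1+c['k1']*(s@s))
    return s*[c['fx'],c['fy']]+[c['cx'],c['cy']]
E
python3 -c "
from h import *
a=snap('top','pics/t0.png');b=snap('side','pics/s0.png')
print(robot.get_obs(),robot.tcp_to_grasp)
for n in('top','side'): print(ray(n,280,210))
"
```

```text
{'time': 0.1, 'joint_positions': array([ 1.11188035e+00,  8.78864016e-02,  1.37203472e+00,  5.91690318e-06,
        1.68361640e+00, -1.03057015e-01]), 'qvel': array([-0.0024028 , -0.00098088, -0.0038454 ,  0.00065172,  0.00073496,
       -0.00104329]), 'joint_torque': array([ 2.65154762e-03, -3.41251087e+01, -3.03302944e+01,  7.21295387e-02,
        3.03992734e-02, -1.18759590e-04]), 'tool_pos': array([0.19138604, 0.51511987, 0.20445303]), 'ee_rot': array([-3.13965871e+00, -2.05926804e-04,  2.78573415e+00]), 'wrist_force': array([0.39939138, 0.26248232, 0.89580907]), 'wrist_torque': array([0.01872122, 0.00116983, 0.05555958]), 'finger_force': 0.0, 'width': 0.09402453539133022} -0.0188
(array([ 0.3084512 , -0.0205185 ,  1.19589359]), array([ 0.19513894,  0.01948594, -0.98067067]))
(array([ 0.01234489, -0.01592406,  0.85750663]), array([ 0.5937454 , -0.00409811, -0.80471059]))
```

View pics/t0.png

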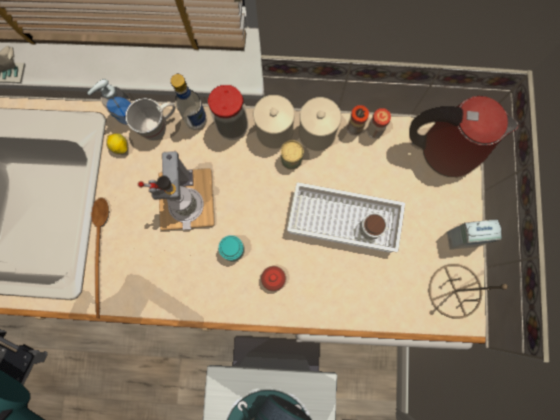

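View pics/s0.png

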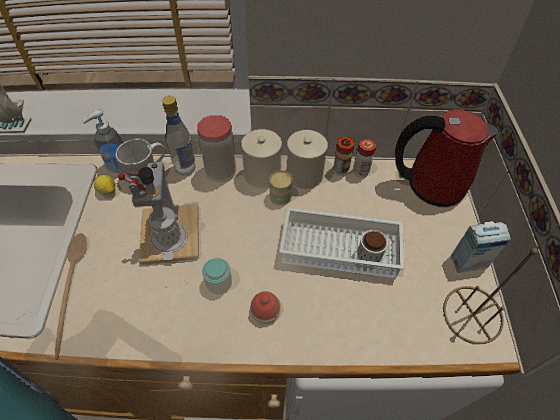

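The top picture shows the press at about (185,200), with its red lever ball at (141,184) and knob at (164,184). The draining box is at (346,218), with its left (+y) end free. There are three mould shapes: the one in the press at top (183,205), which is the white one meant; turquoise at (231,248), a look-alike; and the dark-lidded second mould at (374,226). I'll confirm this in an enlarged crop.

```bash
python3 -c "
import cv2,numpy as np
t=cv2.imread('pics/t0.png')[140:240,130:230];s=cv2.imread('pics/s0.png')[160:270,100:210]
cv2.imwrite('pics/c1.png',np.hstack([cv2.resize(t,(400,440),interpolation=cv2.INTER_CUBIC)[:,:],cv2.resize(s,(400,440),interpolation=cv2.INTER_CUBIC)]))
"
```

```text
(no output)
```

View pics/c1.png

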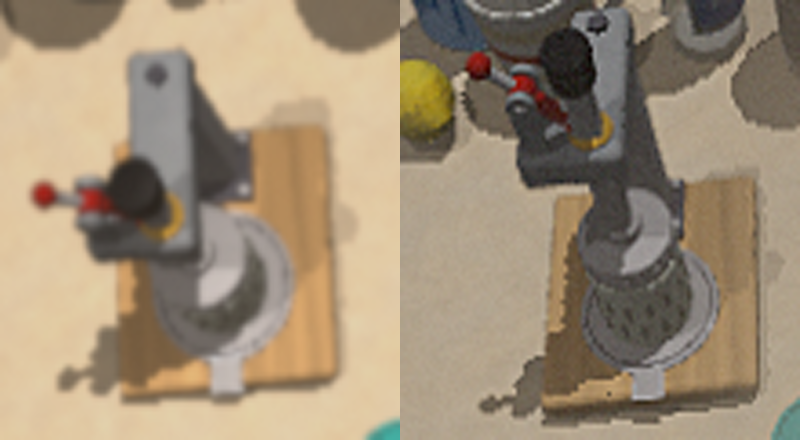

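The crop confirms a white perforated mould under the cap in the press. It also shows the pawl ball at left, crop (43,194) top and (479,66) side, and the black knob top at crop (137,182) top and (570,43) side. Next I'll fit the press pose and look at the box.

```bash
cat > fit.py <<'E'
from h import *
from scipy.optimize import least_squares
T=lambda u,v:(130+u/4,140+v/4.4)
S=lambda u,v:(100+(u-400)/3.636,160+v/4)
# press pts: cam,pixel,local
P=[('top',T(43,194),(0,.048,.246)),('side',S(479,66),(0,.048,.246)),('top',T(137,182),(0,0,.254)),('side',S(570,43),(0,0,.254)),
('top',T(335,380),(-.06,-.07,.02)),('top',T(328,125),(.095,-.07,.02)),('top',T(121,393),(-.06,.07,.02)),
('side',S(545,408),(-.06,.07,.02)),('side',S(757,395),(-.06,-.07,.02)),('side',S(755,180),(.095,-.07,.02)),('side',S(556,198),(.095,.07,.02))]
def w(p,l):
    c,s=np.cos(p[2]),np.sin(p[2]);return np.array([p[0]+c*l[0]-s*l[1],p[1]+s*l[0]+c*l[1],l[2]])
def res(p,P): return np.concatenate([proj(n,w(p,l))-u for n,u,l in P])
if __name__=='__main__':
    r=least_squares(res,[.45,.2,0],args=(P,),loss='soft_l1');print(r.x);print(res(r.x,P).reshape(-1,2).round(1).tolist())
    for n,u,l in P[:2]: print(n)
    print(tri(P[0][1],P[1][1]),tri(P[2][1],P[3][1]),w(r.x,P[0][2]),w(r.x,P[2][2]))
    t=cv2.imread('pics/t0.png')[175:260,280:415];s=cv2.imread('pics/s0.png')[200:285,275:410]
    cv2.imwrite('pics/c2.png',np.vstack([cv2.resize(x,None,fx=3.5,fy=3.5,interpolation=cv2.INTER_CUBIC) for x in(t,s)]))
E
python3 fit.py
```

```text
[0.54231516 0.24368684 0.12140951]
[[1.4, 0.1], [0.1, 0.9], [-0.4, 0.4], [-1.6, 1.9], [0.8, -0.2], [0.5, -0.7], [-0.4, 0.3], [-2.1, 0.1], [-0.0, -1.6], [0.8, -1.1], [0.2, -1.1]]
top
side
(array([0.53610108, 0.29197805, 0.24910521]), np.float64(0.0025936994478115045)) (array([0.54183984, 0.24005098, 0.26018218]), np.float64(0.0022163227675822497)) [0.53650181 0.29133351 0.246     ] [0.54231516 0.24368684 0.254     ]
```

View pics/c2.png

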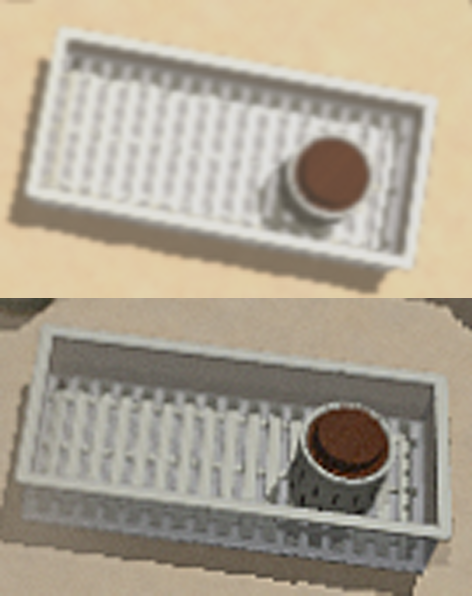

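The box rim's corners in the crops are: top (59,28), (437,100), (412,269), (27,200); side (43,327), (450,375), (448,538), (18,480). The dark-lidded mould is at the right (-y) end and the left end is free.

```bash
cat > plan.py <<'E'
from h import *
from scipy.spatial.transform import Rotation as Ro
def step(tp=None,rpy=None,o=None):
    """total rotvec (units) from now to rpy and then shift (units, in tool axes after turn)"""
    o=o or robot.get_obs(); R=Ro.from_euler('xyz',o['ee_rot']); R2=Ro.from_euler('xyz',rpy) if rpy is not None else R
    rv=(R.inv()*R2).as_rotvec()/np.radians(45); sh=[(R2.inv().apply(np.array(p)-q)/.1).round(3).tolist() for q,p in zip([o['tool_pos']]+tp[:-1],tp)]
    print('turn',rv.round(3).tolist(),'shifts',sh)
E
python3 - <<'E'
from fit import *
from plan import step
T2=lambda u,v:(130+(u+.5)/4-.5,140+(v+.5)/4.4-.5)
d=np.array([-.5+.125,-.5+.12])
P=[(n,np.array(u)+d,l) for n,u,l in P]
r=least_squares(res,[.54,.24,.1],args=(P,),loss='soft_l1').x;print('press',r)
A=lambda u,v:(280+(u+.5)/3.5-.5,175+(v+.5)/3.5-.5)
B=lambda u,v:(275+(u+.5)/3.5-.5,200+(v-297.5+.5)/3.5-.5)
c=[(.059,.134,.058),(.059,-.134,.058),(-.059,-.134,.058),(-.059,.134,.058)]
Q=[('top',A(*p),l) for p,l in zip([(59,28),(437,100),(412,269),(27,200)],c)]+[('side',B(*p),l) for p,l in zip([(43,327),(450,375),(448,538),(18,480)],c)]
b=least_squares(res,[.5,-.15,0],args=(Q,));print('box',b.x,b.fun.reshape(-1,2).round(1).tolist(),'free',w(b.x,(0,.065,0)))
print('m2',atz('top',*A(333,173),.08),w(b.x,(0,-.065,0)))
print('turq',atz('top',231,246,.07),atz('side',217,267,.07),'timer',atz('top',274,278,.07),'tin',atz('top',292,152,.072))
print('bottle',tri((179,80),(170,103)),'mug',tri((145,113),(138,153)))
y=np.pi/2+r[2]
print(w(r,(0,.08,.3)),y)
step([w(r,(0,.085,.30)),w(r,(0,.085,.245)),w(r,(0,.045,.245))],[np.pi,0,y])
E
```

```text
press [0.54321943 0.24469521 0.1218957 ]
box [ 0.5274176  -0.1634713  -0.13455507] [[1.3, 1.3], [-1.1, 0.5], [-0.6, -1.4], [1.6, -2.1], [0.9, 1.5], [-2.4, 1.9], [-0.6, -0.7], [0.9, 0.2]] free [ 0.53613731 -0.09905883  0.        ]
m2 [ 0.50860029 -0.22926144  0.08      ] [ 0.51869789 -0.22788378  0.        ]
turq [0.43734245 0.11494483 0.07      ] [0.43965944 0.11271343 0.07      ] timer [0.36677959 0.00663324 0.07      ] tin [ 0.68224382 -0.01975847  0.072     ]
bottle (array([0.78905457, 0.2443894 , 0.22359655]), np.float64(0.0005922955732508098)) mug (array([0.76573683, 0.3580151 , 0.07726609]), np.float64(0.008741122461091025))
[0.5334919  0.32410161 0.3       ] 1.6926920253043976
turn [-0.002, 0.001, 1.392] shifts [[-2.262, 3.163, -0.955], [0.0, -0.0, 0.55], [-0.4, 0.0, 0.0]]
```

Request:
move_arm:
  motion: [0,0,0,0,0,-0.32,0,0,0,0,0,0,-0.32,0,0,0,0,0,0,-0.32,0,0,0,0.155,0,0,0,0,0,0,0.155,0,0,0,0,0,0,0.155,0,0,0,0,0,0,0.155,0,0,0,0,0,0,0.155,0,0,0,0,0,0,0.155,0,0,0,0,0,0,0.155,0,0,0,0,0,0,0.155,0,0,0,0,0,0,0.155,0,0,0,0]

```text
time: 1.1
tool_pos: [0.1915, 0.5154, 0.3008]
ee_rot: [-3.141, 0.001, 1.684]
wrist_force: [0.1, 0.2, 0.1]
width: 0.0177
finger_force: 0.0
```

Request:
move_arm:
  motion: [0,0,0,-0.2,0.28,0,0,0,0,0,-0.2,0.28,0,0,0,0,0,-0.2,0.28,0,0,0,0,0,-0.2,0.28,0,0,0,0,0,-0.2,0.28,0,0,0,0,0,-0.2,0.28,0,0,0,0,0,-0.2,0.28,0,0,0,0,0,-0.2,0.28,0,0,0,0,0,-0.2,0.28,0,0,0,0,0,-0.2,0.28,0,0,0,0,0,-0.2,0.28,0,0,0,0,0,0,0,0,0]

```text
time: 2.1
tool_pos: [0.5281, 0.3298, 0.2987]
ee_rot: [-3.14, 0.003, 1.683]
wrist_force: [-0.3, 0.2, -0.1]
width: 0.0002
finger_force: 0.0
```

```bash
cat >> plan.py <<'E'
PR=np.array([.5432,.2447,.1219])
def w(l,p=PR):
    c,s=np.cos(p[2]),np.sin(p[2]);return np.array([p[0]+c*l[0]-s*l[1],p[1]+s*l[0]+c*l[1],l[2]])
def loc(X,p=PR):
    c,s=np.cos(p[2]),np.sin(p[2]);d=np.array(X)-[p[0],p[1],0];return np.array([c*d[0]+s*d[1],-s*d[0]+c*d[1],d[2]])
E
python3 - <<'E'
from plan import *
o=robot.get_obs();print(o['joint_positions'],o['wrist_force'],loc(o['tool_pos']))
step([w((0,.085,.244)),w((0,.042,.244))],[np.pi,0,1.6927])
E
```

```text
[ 0.46870894  0.25930501  0.98931222 -0.00282284  1.89560166  0.35560105] [-0.30192835  0.21070209 -0.1347982 ] [-0.00459206  0.08631272  0.29869174]
turn [-0.002, 0.004, -0.012] shifts [[-0.013, 0.046, 0.547], [-0.43, -0.0, -0.0]]
```

Request:
move_arm:
  motion: [0,0,-0.01,0,0.02,0.18,0,0,0,0,0,0.02,0.18,0,0,0,0,0,0,0.18,0,0,0,0,-0.05,0,0,0,0,0,0,-0.05,0,0,0,0,0,0,-0.05,0,0,0,0,0,0,-0.05,0,0,0,0,0,0,-0.05,0,0,0,0,0,0,-0.05,0,0,0,0,0,0,-0.05,0,0,0,0,0,0,-0.05,0,0,0,0,0,0,-0.04,0,0,0]

```text
time: 3.1
tool_pos: [0.5339, 0.2943, 0.2549]
ee_rot: [3.13, -0.01, 1.701]
wrist_force: [-4.7, 6.1, 17.9]
width: 0.0004
finger_force: 8.6
```

```bash
python3 - <<'E'
from plan import *
o=robot.get_obs();print(o['wrist_force'],loc(o['tool_pos']))
t=snap('top','pics/t1.png')[140:240,110:230];s=snap('side','pics/s1.png')[140:240,80:200]
cv2.imwrite('pics/c3.png',np.hstack([cv2.resize(x,None,fx=3.3,fy=3.3,interpolation=cv2.INTER_CUBIC) for x in(t,s)]))
E
```

```text
[-4.70071906  6.05715525 17.89512045] [-0.00315172  0.05037529  0.2549213 ]
```

View pics/c3.png

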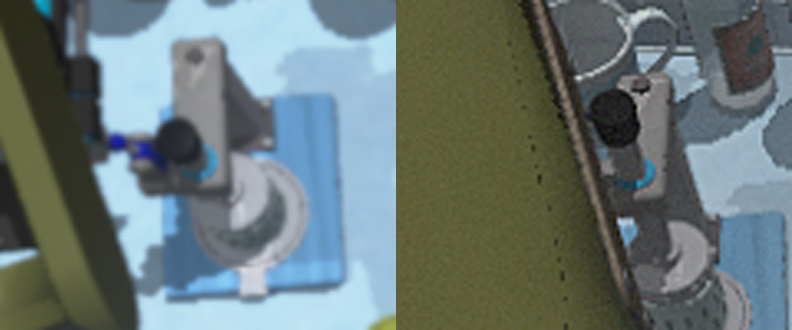

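The lever is still out, with the ball at crop (118,142) left of the knob. The fingertip rode onto the ball with 18 N upwards. I'll back off, go lower and push again.

Request:
move_arm:
  motion: [0,0,0,0,0,-0.2,0,0,0,0,0.2,0,0,0,0,0,0,0.2,0,0,0,0,0,0,0,0,0,0,0,0,0,0,0,0,0]

```text
time: 3.62
tool_pos: [0.528, 0.3304, 0.2677]
ee_rot: [3.141, 0.0, 1.699]
wrist_force: [0.6, -0.4, -0.3]
width: 0.0005
finger_force: 0.0
```

```bash
python3 - <<'E'
from plan import *
o=robot.get_obs();print(o['wrist_force'],loc(o['tool_pos']))
step([w((0,.085,.240)),w((0,.042,.240))],[np.pi,0,1.6927])
im=robot.snapshot('top').astype(int);m=(im[...,0]>130)&(im[...,1]<60)&(im[...,2]<60);v,u=np.nonzero(m[170:200,130:175]);print(u.mean()+130,v.mean()+170,len(u),u.min()+130)
E
```

```text
[ 0.58739921 -0.39313254 -0.27490007] [-0.00465604  0.08694686  0.26768376]
turn [0.0, 0.001, 0.008] shifts [[-0.019, 0.047, 0.277], [-0.43, -0.0, -0.0]]
148.1818181818182 184.5 22 139
```

Request:
move_arm:
  motion: [0,0,0,0,0.02,0.14,0,0,0,0,0,0.02,0.14,0,0,0,0,0,0,0,0,0,0,0,0,0,0,0,0,0,0,0,0,0,0]

```text
time: 4.08
tool_pos: [0.5323, 0.3302, 0.2402]
ee_rot: [3.141, -0.0, 1.697]
wrist_force: [0.1, -0.2, 0.8]
width: 0.0004
finger_force: 0.0
```

Request:
move_arm:
  motion: [0,0,0,-0.07,0,0,0,0,0,0,-0.07,0,0,0,0,0,0,-0.05,0,0,0,0,0,0,-0.05,0,0,0,0,0,0,-0.05,0,0,0,0,0,0,-0.05,0,0,0,0,0,0,0,0,0,0]

```text
time: 4.67
tool_pos: [0.5366, 0.2956, 0.2397]
ee_rot: [3.141, 0.001, 1.697]
wrist_force: [-0.7, 0.3, 0.2]
width: 0.0006
finger_force: 0.0
```

Request:
move_arm:
  motion: [0,0,0,-0.04,0,-0.01,0,0,0,0,-0.04,0,-0.01,0,0,0,0,-0.03,0,-0.01,0,0,0,0,0,0,0,0]

```text
time: 5.0
tool_pos: [0.538, 0.2854, 0.2426]
ee_rot: [3.142, 0.0, 1.697]
wrist_force: [0.6, 1.2, 0.1]
width: 0.0002
finger_force: 0.0
```

```bash
python3 - <<'E'
from plan import *
o=robot.get_obs();print(o['wrist_force'],loc(o['tool_pos']))
im=robot.snapshot('top').astype(int);m=(im[...,0]>130)&(im[...,1]<60)&(im[...,2]<60);v,u=np.nonzero(m[170:200,130:175]);print(u+130,v+170)
for y,z in((.048,.246),(.030,.253),(.023,.252)):print(proj('top',w((0,y,z))))
E
```

```text
[0.63120407 1.22503684 0.09237217] [-2.25836181e-04  4.10597287e-02  2.42604174e-01]
[151 152 153 150 151 152 153 151 152 153] [181 181 181 182 182 182 182 183 183 183]
[141.71929534 183.7837591 ]
[149.26664335 182.38012352]
[152.71990004 182.2816865 ]
```

The red ball now shows at about (152,182) in the top view, which matches the thrown-over position. Next I'll back off and go over the knob.

Request:
move_arm:
  motion: [0,0,0,0.2,0,0,0,0,0,0,0.1,0,-0.2,0,0,0,0,0,0,-0.2,1,0,0,0,0,0,-0.2,1,0,0,0,-0.2,0,0,1,0,0,0,-0.2,0,0,1,0,0,0,-0.2,0,0,1,0,0,0,-0.11,0,0,1,0,0,0,0,0,0,1,0,0,0,0,0,0,1]

```text
time: 5.88
tool_pos: [0.543, 0.2456, 0.3024]
ee_rot: [-3.142, -0.001, 1.697]
wrist_force: [0.2, 0.8, -0.2]
width: 0.0504
finger_force: 0.0
```

```bash
python3 - <<'E'
from plan import *
o=robot.get_obs();print(o['width'],loc(o['tool_pos']))
step([w((0,0,.30)),w((0,0,.220))],[np.pi,0,1.6927])
snap('top','pics/t2.png');t=cv2.imread('pics/t2.png')[140:240,110:230];snap('side','pics/s2.png');s=cv2.imread('pics/s2.png')[140:240,80:200]
cv2.imwrite('pics/c4.png',np.hstack([cv2.resize(x,None,fx=3.3,fy=3.3,interpolation=cv2.INTER_CUBIC) for x in(t,s)]))
E
```

```text
0.05039797862782966 [-1.20458940e-04  8.91764341e-04  3.02443369e-01]
turn [-0.0, -0.001, 0.006] shifts [[-0.009, 0.001, 0.024], [0.0, -0.0, 0.8]]
```

View pics/c4.png

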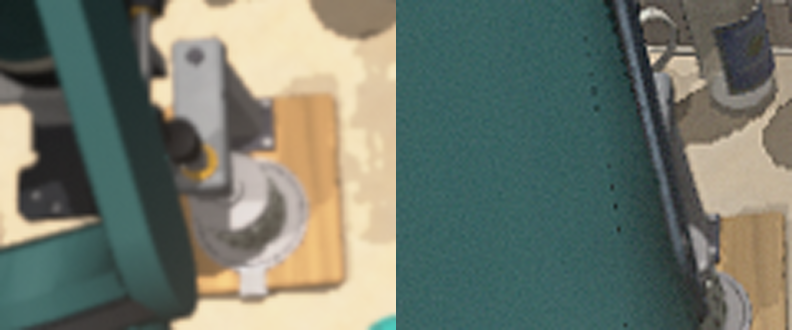

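The arm hides the knob from both cameras, so I'm relying on the fitted pose. Next I'll descend on the knob and close.

Request:
move_arm:
  motion: [0,0,0,0,0,0,0.8,0,0,0,0,0,0,0.8,0,0,0,-0.01,0,0.2,0.8,0,0,0,0,0,0.2,0.8,0,0,0,0,0,0.2,0.8,0,0,0,0,0,0.22,0.8,0,0,0,0,0,0,0.8]

```text
time: 6.57
tool_pos: [0.5406, 0.2443, 0.2148]
ee_rot: [-3.132, 0.002, 1.699]
wrist_force: [-0.9, 0.7, -1.2]
width: 0.0754
finger_force: 0.0
```

Request:
move_arm:
  motion: [0,0,0,0,0,0,0,0,0,0,0,0,0,0,0,0,0,0,0,0,0,0,0,0,0,0,0,0,0,0,0,0,0,0,0,0,0,0,0,0,0,0,0,0,0,0,0,0,0,0,0,0,0,0,0,0]

```text
time: 7.23
tool_pos: [0.5453, 0.2448, 0.2209]
ee_rot: [3.136, -0.0, 1.698]
wrist_force: [8.4, 1.6, -0.7]
width: 0.0257
finger_force: 28.5
```

Request:
move_arm:
  motion: [0,0,0,0,0,-0.05,0,0,0,0,0,0,-0.05,0,0,0,0,0,0,-0.05,0,0,0,0,0,0,-0.05,0,0,0,0,0,0,-0.05,0,0,0,0,0,0,-0.05,0,0,0,0,0,0,-0.05,0,0,0,0,0,0,-0.05,0,0,0,0,0,0,-0.05,0,0,0,0,0,0,-0.05,0,0,0,0,0,0,-0.05,0,0,0,0,0,0,-0.05,0,0]

```text
invalid input
```

Request:
move_arm:
  motion: [0,0,0,0,0,-0.05,0,0,0,0,0,0,-0.05,0,0,0,0,0,0,-0.05,0,0,0,0,0,0,-0.05,0,0,0,0,0,0,-0.05,0,0,0,0,0,0,-0.05,0,0,0,0,0,0,-0.05,0,0,0,0,0,0,-0.05,0,0,0,0,0,0,-0.05,0,0,0,0,0,0,-0.05,0,0,0,0,0,0,-0.05,0,0,0,0,0,0,-0.05,0]

```text
time: 8.23
tool_pos: [0.5451, 0.2448, 0.2764]
ee_rot: [-3.141, 0.001, 1.697]
wrist_force: [7.0, 1.8, -12.1]
width: 0.0252
finger_force: 30.0
```

Request:
move_arm:
  motion: [0,0,0,0,0,0,0,0,0,0,0,0,0,0]

```text
time: 8.4
tool_pos: [0.5451, 0.2448, 0.2777]
ee_rot: [3.14, 0.0, 1.697]
wrist_force: [7.0, 1.2, -8.0]
width: 0.0255
finger_force: 30.0
```

Request:
move_arm:
  motion: [0,0,0,0,0,-0.03,0,0,0,0,0,0,-0.03,0,0,0,0,0,0,0,0]

```text
time: 8.65
tool_pos: [0.5451, 0.2447, 0.2813]
ee_rot: [-3.14, 0.001, 1.697]
wrist_force: [7.0, 1.8, -12.9]
width: 0.0255
finger_force: 30.0
```

Request:
move_arm:
  motion: [0,0,0,0,0,-0.04,0,0,0,0,0,0,-0.04,0,0,0,0,0,0,0,0]

```text
time: 8.9
tool_pos: [0.5448, 0.2446, 0.2816]
ee_rot: [-3.13, 0.003, 1.697]
wrist_force: [11.9, 3.6, -31.2]
width: 0.0252
finger_force: 30.0
```

The plunger is against its stop: it rose 60.7 mm and the force jumped to 31 N. I'll ease off, release and go up.

Request:
move_arm:
  motion: [0,0,0,0,0,0.04,0,0,0,0,0,0,0.02,0,0,0,0,0,0,0,0.9,0,0,0,0,0,0,0.9,0,0,0,0,0,0,0.9,0,0,0,0,0,0,0.9,0,0,0,0,0,-0.1,0.9,0,0,0,0,0,-0.2,1,0,0,0,0,0,-0.2,1,0,0,0,0,0,-0.1,1,0,0,0,0,0,0,1]

```text
time: 9.82
tool_pos: [0.5437, 0.2448, 0.3538]
ee_rot: [3.133, -0.002, 1.698]
wrist_force: [0.7, 0.0, 0.0]
width: 0.082
finger_force: 0.0
```

```bash
python3 - <<'E'
from plan import *
th=np.radians(55);ph=.3
d=np.array([np.sin(th)*np.cos(ph),np.sin(th)*np.sin(ph),-np.cos(th)])
M=w((0,0,.055)); o=robot.get_obs(); print(loc(o['tool_pos']),o['width'])
step([w((-.2,0,.34))])
R=[np.pi,-th,ph]
print(Ro.from_euler('xyz',R).apply([0,0,1]),d)
tcp=M+d*.0188
o2=dict(o);o2['tool_pos']=w((-.2,0,.34))
step([tcp-.12*d,tcp],R,o2)
# split: yaw first then tilt
o3=dict(o2);step([o2['tool_pos']],[np.pi,0,ph],o2);o3['ee_rot']=[np.pi,0,ph];step([o2['tool_pos'],tcp-.12*d],R,o3)
print(tcp,tcp-.12*d)
E
```

```text
[5.18726053e-04 6.25506745e-05 3.53782169e-01] 0.08196697560797632
turn [0.0, 0.0, 0.0] shifts [[0.01, -2.006, 0.121]]
[ 0.78256584  0.24207598 -0.57357644] [ 0.78256584  0.24207598 -0.57357644]
turn [-0.843, 1.001, 1.635] shifts [[-1.206, 0.354, 2.235], [-0.0, 0.0, 1.2]]
turn [0.007, -0.009, 1.78] shifts [[0.0, 0.0, 0.0]]
turn [0.0, 1.222, 0.0] shifts [[0.0, 0.0, 0.0], [-1.206, 0.354, 2.235]]
[0.55791224 0.24925103 0.04421676] [0.46400434 0.22020191 0.11304594]
```

Request:
move_arm:
  motion: [0,0,0,0,-0.25,0,1,0,0,0,0,-0.25,0,1,0,0,0,0,-0.25,0,1,0,0,0,0,-0.25,0,1,0,0,0,0,-0.25,0,1,0,0,0,0,-0.25,0,1,0,0,0,0,-0.25,0,1,0,0,0,0,-0.25,0,1]

```text
time: 10.48
tool_pos: [0.3431, 0.2188, 0.3484]
ee_rot: [3.141, -0.0, 1.698]
wrist_force: [0.1, 0.3, 0.1]
width: 0.0941
finger_force: 0.0
```

Request:
move_arm:
  motion: [0,0,0.148,0,0,0,1,0,0,0.148,0,0,0,1,0,0,0.148,0,0,0,1,0,0,0.148,0,0,0,1,0,0,0.148,0,0,0,1,0,0,0.148,0,0,0,1,0,0,0.148,0,0,0,1,0,0,0.148,0,0,0,1,0,0,0.148,0,0,0,1,0,0,0.148,0,0,0,1,0,0,0.148,0,0,0,1,0,0,0.148,0,0,0,1]

```text
time: 11.48
tool_pos: [0.3443, 0.219, 0.3485]
ee_rot: [-3.141, -0.0, 0.298]
wrist_force: [-0.3, 0.3, 0.6]
width: 0.0938
finger_force: 0.0
```

Request:
move_arm:
  motion: [0,0.153,0,0,0,0,1,0,0.153,0,0,0,0,1,0,0.153,0,0,0,0,1,0,0.153,0,0,0,0,1,0,0.153,0,0,0,0,1,0,0.153,0,0,0,0,1,0,0.153,0,0,0,0,1,0,0.153,0,0,0,0,1,0,0,0,0,0,0,1]

```text
time: 12.23
tool_pos: [0.3632, 0.2582, 0.3497]
ee_rot: [3.107, -0.931, 0.319]
wrist_force: [-1.0, -0.8, -1.7]
width: 0.0941
finger_force: 0.0
```

```bash
python3 - <<'E'
from plan import *
th=np.radians(55);ph=.3
R=[np.pi,-th,ph];d=Ro.from_euler('xyz',R).apply([0,0,1]);tcp=w((0,0,.055))+d*.0188
o=robot.get_obs();print(o['tool_pos'],o['ee_rot'],o['joint_positions'])
step([tcp-.12*d,tcp],R)
snap('top','pics/t3.png');snap('side','pics/s3.png');t=cv2.imread('pics/t3.png')[140:260,110:250];s=cv2.imread('pics/s3.png')[140:260,80:220]
cv2.imwrite('pics/c5.png',np.hstack([cv2.resize(x,None,fx=2.8,fy=2.8,interpolation=cv2.INTER_CUBIC) for x in(t,s)]))
E
```

```text
[0.36318745 0.25824654 0.34968352] [ 3.10741679 -0.93117589  0.31940286] [ 0.8173966  -0.75610822  1.97131922 -0.4772138   1.1180759   2.11164821]
turn [0.023, 0.036, 0.015] shifts [[-1.45, 0.661, 2.054], [-0.0, -0.0, 1.2]]
```

View pics/c5.png

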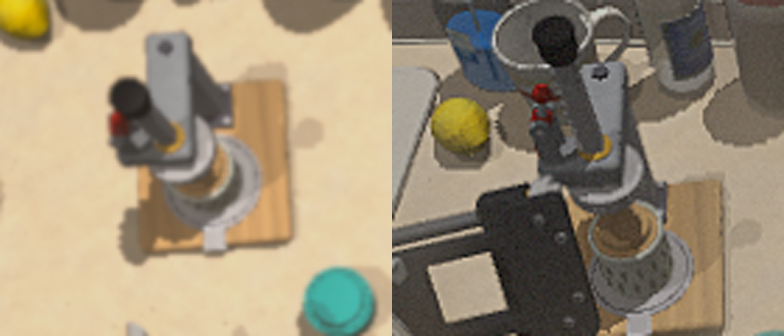

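The top crop shows the plunger raised and the red lever over by the rod at crop (118,122). The side crop shows the mould uncovered with its lid at (622,230). Next is the pre-grasp pose.

Request:
move_arm:
  motion: [0,0,0,-0.16,0.07,0.22,1,0,0,0,-0.16,0.07,0.22,1,0,0,0,-0.16,0.07,0.22,1,0,0,0,-0.16,0.07,0.22,1,0,0,0,-0.16,0.07,0.22,1,0,0,0,-0.16,0.07,0.22,1,0,0,0,-0.16,0.07,0.22,1,0,0,0,-0.16,0.07,0.22,1,0,0,0,0,0,0,1]

```text
time: 13.08
tool_pos: [0.4478, 0.214, 0.1443]
ee_rot: [3.11, -0.925, 0.298]
wrist_force: [-1.4, -0.7, -1.2]
width: 0.094
finger_force: 0.0
```

```bash
python3 - <<'E'
from plan import *
th=np.radians(55);ph=.3
R=[np.pi,-th,ph];d=Ro.from_euler('xyz',R).apply([0,0,1]);tcp=w((0,0,.055))+d*.0188
o=robot.get_obs();print(o['tool_pos'],o['ee_rot'],o['joint_positions'])
step([tcp-.12*d,tcp],R)
m=atz('side',162.1,222.1,.092);print('lid',m,loc(m))
E
```

```text
[0.4478406  0.21399721 0.14430765] [ 3.11010056 -0.92476164  0.2975507 ] [ 0.42602207 -0.62779921  2.32042124 -0.2600891   0.54571113  1.87236198]
turn [0.043, 0.045, -0.001] shifts [[-0.157, -0.012, 0.321], [-0.0, -0.0, 1.2]]
lid [0.53805735 0.24403548 0.092     ] [-5.18528817e-03 -3.42472804e-05  9.20000000e-02]
```

Request:
move_arm:
  motion: [0.043,0.045,0,0,0,0,1,0,0,0,-0.08,-0.01,0.16,1,0,0,0,-0.08,0,0.16,1,0,0,0,0,0,0,1,0,0,0,0,0,0,1]

```text
time: 13.5
tool_pos: [0.4653, 0.2242, 0.1205]
ee_rot: [-3.139, -0.971, 0.303]
wrist_force: [0.4, 0.3, 0.1]
width: 0.094
finger_force: 0.0
```

```bash
python3 - <<'E'
from plan import *
th=np.radians(55);ph=.3
R=[np.pi,-th,ph];d=Ro.from_euler('xyz',R).apply([0,0,1]);tcp=w((-.003,0,.055))+d*.0188
o=robot.get_obs();print(o['tool_pos'],o['ee_rot'],o['joint_positions'])
step([tcp],R)
E
```

```text
[0.46526708 0.22422257 0.12054208] [-3.13855005 -0.97122505  0.30338468] [ 0.38063258 -0.55038788  2.36177893 -0.17077366  0.36509594  1.77415218]
turn [-0.007, -0.014, 0.002] shifts [[-0.092, 0.029, 1.199]]
```

Request:
move_arm:
  motion: [0,-0.014,0,-0.05,0.03,0,1,0,0,0,-0.04,0,0.15,1,0,0,0,0,0,0.15,1,0,0,0,0,0,0.15,1,0,0,0,0,0,0.15,1,0,0,0,0,0,0.15,1,0,0,0,0,0,0.15,1,0,0,0,0,0,0.15,1,0,0,0,0,0,0.15,1,0,0,0,0,0,0,1,0,0,0,0,0,0,1]

```text
time: 14.42
tool_pos: [0.5484, 0.2547, 0.0638]
ee_rot: [3.131, -0.933, 0.306]
wrist_force: [-0.8, -0.2, 0.6]
width: 0.094
finger_force: 0.0
```

```bash
python3 - <<'E'
from plan import *
th=np.radians(55);ph=.3
R=[np.pi,-th,ph];d=Ro.from_euler('xyz',R).apply([0,0,1]);tcp=w((-.003,0,.055))+d*.0188
o=robot.get_obs();print(o['tool_pos'],o['ee_rot'],o['joint_positions'],o['wrist_force'])
step([tcp],R)
snap('top','pics/t4.png');snap('side','pics/s4.png');t=cv2.imread('pics/t4.png')[140:260,110:250];s=cv2.imread('pics/s4.png')[140:260,80:220]
cv2.imwrite('pics/c6.png',np.hstack([cv2.resize(x,None,fx=2.8,fy=2.8,interpolation=cv2.INTER_CUBIC) for x in(t,s)]))
E
```

```text
[0.54836109 0.25474444 0.06380942] [ 3.1311623  -0.93294908  0.30579647] [ 0.38341344 -0.15849232  2.21754422 -0.44983558  0.16795911  2.06141821] [-0.78585304 -0.19293808  0.61192786]
turn [0.007, 0.034, 0.004] shifts [[-0.134, 0.075, 0.15]]
```

View pics/c6.png

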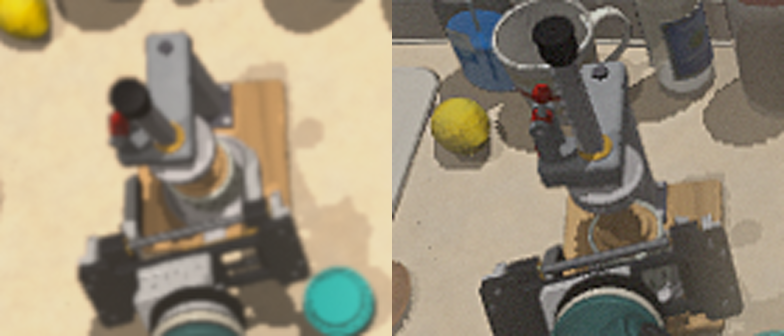

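The picture shows the fingers either side of the mould, with cap, head and lever clear. But joint 5 is at its lower limit (0.168), so I'll tilt less, to 48°, and go on.

```bash
python3 - <<'E'
from plan import *
th=np.radians(48);ph=.3
R=[np.pi,-th,ph];d=Ro.from_euler('xyz',R).apply([0,0,1]);tcp=w((-.008,0,.051))+d*.0188
step([tcp],R)
E
```

```text
turn [0.007, -0.12, 0.004] shifts [[-0.184, 0.066, 0.159]]
```

Request:
move_arm:
  motion: [0,-0.06,0,-0.09,0.03,0,1,0,-0.06,0,-0.09,0.03,0,1,0,0,0,0,0,0.08,1,0,0,0,0,0,0.08,1,0,0,0,0,0,0,1,0,0,0,0,0,0,1]

```text
time: 15.02
tool_pos: [0.549, 0.2485, 0.0365]
ee_rot: [3.133, -0.835, 0.304]
wrist_force: [-0.7, -0.1, -0.1]
width: 0.0938
finger_force: 0.0
```

```bash
python3 - <<'E'
from plan import *
th=np.radians(48);ph=.3
R=[np.pi,-th,ph];d=Ro.from_euler('xyz',R).apply([0,0,1]);tcp=w((-.008,0,.051))+d*.0188
o=robot.get_obs();print(o['joint_positions'])
step([tcp],R)
E
```

```text
[ 0.36052043 -0.10954194  2.17836623 -0.21135257  0.24362556  1.81386418]
turn [0.007, 0.003, 0.004] shifts [[0.011, 0.005, -0.017]]
```

Placed within 2 mm, so I'll close on the mould.

Request:
move_arm:
  motion: [0,0,0,0,0,0,0,0,0,0,0,0,0,0,0,0,0,0,0,0,0,0,0,0,0,0,0,0,0,0,0,0,0,0,0,0,0,0,0,0,0,0]

```text
time: 15.52
tool_pos: [0.5495, 0.2487, 0.0365]
ee_rot: [3.132, -0.836, 0.305]
wrist_force: [-0.6, -2.6, 2.1]
width: 0.0595
finger_force: 30.0
```

```bash
python3 - <<'E'
from plan import *
o=robot.get_obs();print(o['finger_force'],o['width'],o['tool_pos'])
p=o['tool_pos']
# lift 12mm, then back to world (target tcp)
a=p+[0,0,.012]; b=a+np.r_[w((-.145,.02,0))[:2]-w((0,0,0))[:2],0]; c=b-[0,0,.026]
step([a,b,c]);print(a,b,c)
E
```

```text
30.003356337547302 0.05951482720496838 [0.54946876 0.24867681 0.03654582]
turn [0.0, 0.0, 0.0] shifts [[0.089, 0.001, -0.08], [-0.932, -0.451, -1.035], [-0.193, -0.002, 0.174]]
[0.54946876 0.24867681 0.04854582] [0.40311278 0.25089664 0.04854582] [0.40311278 0.25089664 0.02254582]
```

Request:
move_arm:
  motion: [0,0,0,0.045,0,-0.04,0,0,0,0,0.045,0,-0.04,0,0,0,0,0,0,0,0,0,0,0,0,0,0,0]

```text
time: 15.85
tool_pos: [0.5492, 0.2489, 0.0483]
ee_rot: [3.133, -0.835, 0.304]
wrist_force: [0.2, -0.1, -4.4]
width: 0.0597
finger_force: 30.0
```

```bash
python3 - <<'E'
from plan import *
o=robot.get_obs();print(o['finger_force'],o['width'],o['tool_pos'],o['wrist_force'])
p=o['tool_pos']
b=p+np.r_[w((-.115,.03,0))[:2]-w((0,0,0))[:2],0]
step([b]);print(b)
E
```

```text
29.991630613803864 0.05971641938220465 [0.54918265 0.24887898 0.04830828] [ 0.15755265 -0.0681064  -4.4245337 ]
turn [0.0, 0.0, 0.0] shifts [[-0.722, -0.497, -0.802]]
[0.43138807 0.26467255 0.04830828]
```

Lifted 12 mm with a 4.4 N load. Now I'll draw it out.

Request:
move_arm:
  motion: [0,0,0,-0.072,-0.05,-0.08,0,0,0,0,-0.072,-0.05,-0.08,0,0,0,0,-0.072,-0.05,-0.08,0,0,0,0,-0.072,-0.05,-0.08,0,0,0,0,-0.072,-0.05,-0.08,0,0,0,0,-0.072,-0.05,-0.08,0,0,0,0,-0.072,-0.05,-0.08,0,0,0,0,-0.072,-0.05,-0.08,0,0,0,0,-0.072,-0.05,-0.08,0,0,0,0,-0.072,-0.05,-0.08,0,0,0,0,0,0,0,0]

```text
time: 16.77
tool_pos: [0.4297, 0.265, 0.0468]
ee_rot: [3.132, -0.833, 0.306]
wrist_force: [-0.3, -0.4, -4.4]
width: 0.0595
finger_force: 30.0
```

```bash
python3 - <<'E'
from plan import *
o=robot.get_obs();print(o['finger_force'],o['width'],o['tool_pos'],o['wrist_force'],o['ee_rot'],o['joint_positions'])
p=o['tool_pos'];step([np.r_[p[:2],.016]],[3.133,-.835,.304])
E
```

```text
29.990722239017487 0.05954258004608328 [0.42971652 0.26501112 0.04677268] [-0.29928605 -0.35238569 -4.42190247] [ 3.13239713 -0.83340904  0.30609784] [ 0.5912639  -0.3749888   2.34698074 -0.56477003  0.41756948  2.29075873]
turn [-0.001, 0.002, 0.002] shifts [[-0.228, -0.002, 0.207]]
```

Request:
move_arm:
  motion: [0,0,0,-0.057,0,0.052,0,0,0,0,-0.057,0,0.052,0,0,0,0,-0.057,0,0.052,0,0,0,0,-0.04,0,0.036,0,0,0,0,-0.02,0,0.018,0,0,0,0,0,0,0,0]

```text
time: 17.27
tool_pos: [0.4317, 0.2645, 0.0159]
ee_rot: [3.132, -0.834, 0.305]
wrist_force: [-0.2, -0.8, -3.5]
width: 0.0596
finger_force: 30.0
```

Request:
move_arm:
  motion: [0,0,0,-0.015,0,0.014,0,0,0,0,-0.008,0,0.007,0,0,0,0,0,0,0,0]

```text
time: 17.52
tool_pos: [0.4325, 0.2652, 0.0146]
ee_rot: [3.133, -0.837, 0.304]
wrist_force: [0.7, -0.4, -3.7]
width: 0.0596
finger_force: 30.0
```

Request:
move_arm:
  motion: [0,0,0,-0.015,0,0.014,0,0,0,0,0,0,0,0]

```text
time: 17.68
tool_pos: [0.4337, 0.2661, 0.0145]
ee_rot: [3.134, -0.841, 0.305]
wrist_force: [0.2, -2.3, 1.3]
width: 0.0594
finger_force: 30.0
```

The force changed from -4.4 to +1.3 N, so the mould stands on the worktop. I'll open the fingers, turn the tool upright round it and look.

Request:
move_arm:
  motion: [0,0,0,0,0,0,1,0,0,0,0,0,0,1,0,0,0,0,0,0,1,0,0,0,0,0,0,1,0,0,0,0,0,0,1,0,0,0,0,0,0,1,0,0,0,0.074,0,-0.067,1,0,0,0,0.074,0,-0.067,1]

```text
time: 18.35
tool_pos: [0.4313, 0.2646, 0.0309]
ee_rot: [3.132, -0.833, 0.306]
wrist_force: [1.1, 0.1, -0.9]
width: 0.094
finger_force: 0.0
```

Request:
move_arm:
  motion: [0,-0.133,0,0,0,0,1,0,-0.133,0,0,0,0,1,0,-0.133,0,0,0,0,1,0,-0.133,0,0,0,0,1,0,-0.133,0,0,0,0,1,0,-0.133,0,0,0,0,1,0,-0.133,0,0,0,0,1,0,-0.133,0,0,0,0,1,0,0,0,0,0,0,1]

```text
time: 19.1
tool_pos: [0.4372, 0.264, 0.0316]
ee_rot: [3.132, -0.031, 0.291]
wrist_force: [0.6, 0.2, 0.5]
width: 0.0939
finger_force: 0.0
```

```bash
python3 - <<'E'
from plan import *
o=robot.get_obs();print(o['joint_positions'],o['wrist_force'],o['tool_pos'])
step([np.array([.425,.262,.15]),np.array([.425,.262,.02])],[np.pi,0,.304])
E
```

```text
[ 0.44212752  0.08288281  1.7309389  -0.01490369  1.29907675  1.72581683] [0.56100347 0.24590947 0.51502904] [0.43719876 0.2640142  0.03159157]
turn [0.013, -0.039, -0.017] shifts [[-0.122, -0.017, -1.184], [0.0, -0.0, 1.3]]
```

Request:
move_arm:
  motion: [0,-0.04,0,0,0,0,1,0,0,0,-0.06,-0.01,0.05,1,0,0,0,-0.06,0,0.05,1,0,0,0,0,0,0,1,0,0,0,0,0,0,0,0,0,0,0,0,0,0,0,0,0,0,0,0,0,0,0,0,0,0,0,0,0,0,0,0,0,0,0,0,0,0,0,0,0,0]

```text
time: 19.93
tool_pos: [0.4218, 0.2612, 0.0223]
ee_rot: [3.133, -0.001, 0.292]
wrist_force: [-0.0, 1.0, 1.4]
width: 0.0596
finger_force: 30.0
```

```bash
python3 - <<'E'
from plan import *
o=robot.get_obs();print(o['finger_force'],o['width'],o['wrist_force'],o['tool_pos'],o['ee_rot'])
p=o['tool_pos']; a=np.r_[p[:2],.16]
F=np.array([.5355,-.099,.16])
step([a],[np.pi,0,.304]);o2=dict(o);o2['tool_pos']=a
step([F,F-[0,0,.1]],[np.pi,0,-.135],o2)
print('tilt',[np.degrees(x) for x in o['ee_rot']])
E
```

```text
29.989750385284424 0.059564534330855824 [-0.02854797  1.00923817  1.44722464] [0.42175338 0.26115534 0.02225335] [ 3.13290637e+00 -9.28289413e-04  2.92133392e-01]
turn [0.011, -0.001, -0.015] shifts [[0.0, 0.0, -1.377]]
turn [0.011, -0.004, 0.544] shifts [[1.612, 3.416, 0.0], [0.0, -0.0, 1.0]]
tilt [np.float64(179.50231271447325), np.float64(-0.053187065539810736), np.float64(16.73801040688169)]
```

Gripped from above: 59.6 mm opening and 30 N. I'll lift, turn and travel to the box.

Request:
move_arm:
  motion: [0,0,0,0,0,-0.1,0,0,0,0,0,0,-0.2,0,0,0,0,0,0,-0.27,0,0,0,0,0,0,-0.27,0,0,0,0,0,0,-0.27,0,0,0,0,0,0,-0.27,0,0,0,0.136,0,0,0,0,0,0,0.136,0,0,0,0,0,0,0.136,0,0,0,0,0,0,0.136,0,0,0,0,0,0,0,0,0,0,0]

```text
time: 20.85
tool_pos: [0.4207, 0.2614, 0.1594]
ee_rot: [3.131, -0.003, -0.137]
wrist_force: [0.0, -0.1, -3.2]
width: 0.0593
finger_force: 30.0
```

Request:
move_arm:
  motion: [0,0,0,0.07,0.14,0,0,0,0,0,0.13,0.28,0,0,0,0,0,0.15,0.32,0,0,0,0,0,0.15,0.32,0,0,0,0,0,0.15,0.32,0,0,0,0,0,0.15,0.32,0,0,0,0,0,0.15,0.32,0,0,0,0,0,0.15,0.32,0,0,0,0,0,0.15,0.32,0,0,0,0,0,0.15,0.32,0,0,0,0,0,0.13,0.28,0,0,0,0,0,0.07,0.14,0,0]

```text
time: 21.85
tool_pos: [0.5341, -0.1003, 0.163]
ee_rot: [3.131, -0.003, -0.136]
wrist_force: [0.6, 0.1, -3.1]
width: 0.0594
finger_force: 30.0
```

```bash
python3 - <<'E'
from plan import *
o=robot.get_obs();print(o['finger_force'],o['width'],o['wrist_force'],o['tool_pos'],o['ee_rot'])
F=np.array([.5355,-.099,.09])
step([F,F-[0,0,.05]],[np.pi,0,-.135])
snap('top','pics/t5.png');snap('side','pics/s5.png');t=cv2.imread('pics/t5.png')[165:265,270:410];s=cv2.imread('pics/s5.png')[160:290,265:415]
cv2.imwrite('pics/c7.png',np.hstack([cv2.resize(x,(400,400),interpolation=cv2.INTER_CUBIC) for x in(t,s)]))
E
```

```text
29.971395134925842 0.05939758440977879 [ 0.64252318  0.07926447 -3.07582327] [ 0.53411069 -0.10031878  0.16299525] [ 3.13085808 -0.00317104 -0.13570899]
turn [0.014, -0.004, -0.001] shifts [[0.012, -0.015, 0.73], [0.0, -0.0, 0.5]]
```

View pics/c7.png

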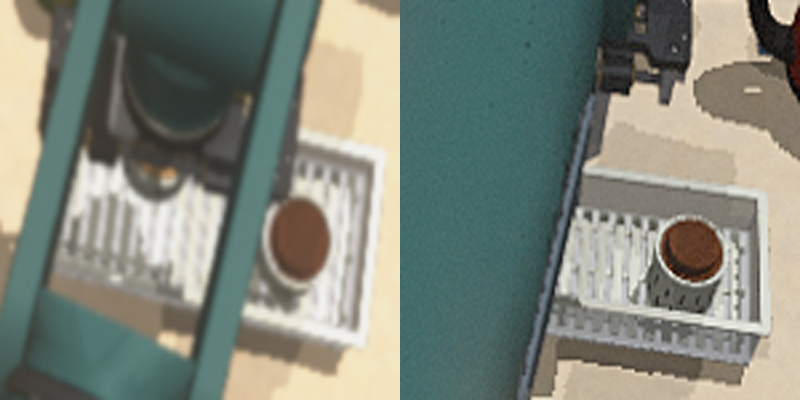

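The mould hangs upright over the free end, with its lid at about crop (152,175) in the top view. Mould two is untouched. Lowering.

Request:
move_arm:
  motion: [0.014,0,0,0.01,-0.01,0.15,0,0,0,0,0,0,0.15,0,0,0,0,0,0,0.15,0,0,0,0,0,0,0.15,0,0,0,0,0,0,0.15,0,0,0,0,0,0,0.15,0,0,0,0,0,0,0.15,0,0,0,0,0,0,0.1,0,0,0,0,0,0,0.06,0,0,0,0,0,0,0.03,0,0,0,0,0,0,0,0]

```text
time: 22.87
tool_pos: [0.5354, -0.0951, 0.0392]
ee_rot: [-3.139, -0.003, -0.134]
wrist_force: [0.2, -0.1, -3.4]
width: 0.0593
finger_force: 30.0
```

Request:
move_arm:
  motion: [0,0,0,0,0.02,0.03,0,0,0,0,0,0.02,0.02,0,0,0,0,0,0,0.02,0,0,0,0,0,0,0,0]

```text
time: 23.2
tool_pos: [0.5351, -0.0998, 0.0325]
ee_rot: [-3.139, -0.004, -0.135]
wrist_force: [-0.1, 0.0, -5.1]
width: 0.0595
finger_force: 30.0
```

Request:
move_arm:
  motion: [0,0,0,0,0,0.015,0,0,0,0,0,0,0.015,0,0,0,0,0,0,0,0]

```text
time: 23.45
tool_pos: [0.5354, -0.0998, 0.0324]
ee_rot: [-3.14, -0.005, -0.135]
wrist_force: [-4.5, 1.4, 8.4]
width: 0.0597
finger_force: 30.0
```

Contact with the box floor at +8 N. I'll ease off, open and rise.

Request:
move_arm:
  motion: [0,0,0,0,0,-0.015,0,0,0,0,0,0,0,0.82,0,0,0,0,0,0,0.82,0,0,0,0,0,0,0.82,0,0,0,0,0,0,0.82,0,0,0,0,0,-0.1,0.82,0,0,0,0,0,-0.2,0.82,0,0,0,0,0,-0.3,0.82,0,0,0,0,0,-0.3,0.82,0,0,0,0,0,-0.3,0.82,0,0,0,0,0,-0.3,0.82,0,0,0,0,0,-0.3,0.82]

```text
time: 24.45
tool_pos: [0.5342, -0.0998, 0.2135]
ee_rot: [-3.14, -0.005, -0.135]
wrist_force: [0.9, 0.8, -0.4]
width: 0.077
finger_force: 0.0
```

Request:
move_arm:
  motion: [0,0,0,-0.3,0,0,1,0,0,0,-0.3,0,0,1,0,0,0,-0.3,0,0,1,0,0,0,-0.3,0,0,1,0,0,0,-0.3,0,0,1,0,0,0,-0.3,0,0,1,0,0,0,-0.2,0,0,1,0,0,0,0,0,0,1]

```text
time: 25.12
tool_pos: [0.334, -0.0725, 0.2116]
ee_rot: [-3.14, -0.007, -0.136]
wrist_force: [-0.3, -0.3, 0.7]
width: 0.094
finger_force: 0.0
```

```bash
python3 - <<'E'
from plan import *
o=robot.get_obs();print(o['tool_pos'],o['wrist_force'],o['joint_positions'])
snap('top','pics/t6.png');snap('side','pics/s6.png');t=cv2.imread('pics/t6.png')[130:300,120:420];s=cv2.imread('pics/s6.png')[130:300,90:420]
cv2.imwrite('pics/c8.png',np.vstack([cv2.resize(x,(560,297),interpolation=cv2.INTER_CUBIC) for x in(t,s)]))
E
```

```text
[ 0.33397307 -0.0725113   0.21158288] [-0.31386196 -0.34042055  0.71251837] [-0.3831213  -0.4007133   1.78018705  0.00287399  1.7558972   1.32389601]
```

View pics/c8.png

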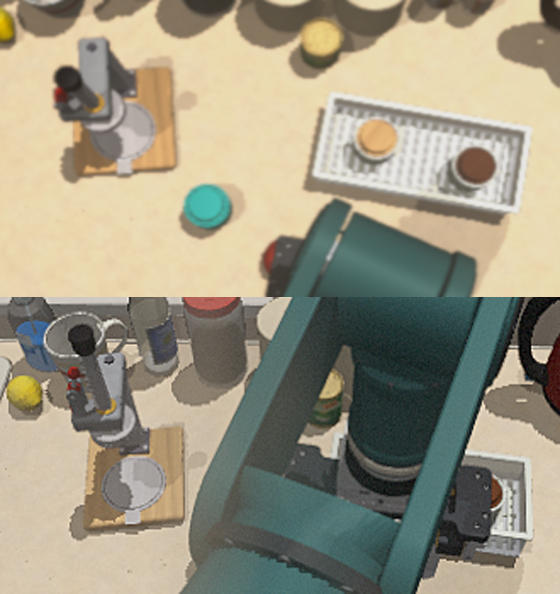

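The mould stands upright in the free end, with its lid at crop (377,138). Mould two is at (474,166), the press is open with its lever over, and the gripper is clear. Handing in.

```bash
python3 -c "
from bench import robot
print(robot.close_job())"
```

```text
the job is handed in; nothing more can be done
None
```

The job is handed in after about 25 s of robot time: pawl over, plunger fully up, and the white mould drawn out tilted, set down, retaken from above and standing upright in the free end of the draining box; on the way a first lever push rode onto its ball at 18 N and joint 5 briefly read 0.168 against its 0.17 lower limit, and I have not seen the verdict.

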